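# Turn the vanity carousel to its red pocket and stand the red polish bottle in it

### The job

Turn the dresser-top carousel by its black push dial, pressing on the dial gently, until the red pocket fills the window with no divider showing. Then lower the red nail-polish bottle through the window, keep hold of it until it stands on the pocket's floor, and leave it there upright. Do not push the pocket dividers with the fingers, and leave the other bottles and the earbud case where they are.

Things in the scene. Friction and masses are not known exactly. Their poses are not given: they have to be found in the camera images.
- case: Fixed square carousel case, walnut sides and beige cover, 236 x 236 x 54 mm (cover top at z = 54 mm, 6 mm thick). Origin: centre of its underside, on the turning axis; its +x axis points to the window. An octagonal hole in the cover, 108 mm across flats, shows the black push dial. More than 16 N of finger force on the dial or anywhere on the case damages it.
- dial_axis (a point): Point of the case on the turning axis, at the cover's top (z = 54 mm), NOT at the dial's top. Dial: flat black rubber disc, radius 50 mm, red stripe towards the red pocket, turns with the carousel, too wide to grip. Its top stands 6 to 20 mm above the cover (z = 60 to 74 mm), different every time and not measured: find it by feel. It yields on a spring: 3 N to start, then 5 N per mm, 9 mm travel.
- drag_point (a point): Example point on the case, at the cover's height, 34 mm from the axis on the side away from the window. To turn the carousel, press shut fingertips on the dial and drag them round a circle of radius 30 to 38 mm about the axis; the hand need not rotate. Rubber friction is about 1 (times 0.8 to 1.2): pressing 8 to 12 N drags it, under about 6 N slips.
- carousel (a joint): Carousel angle in the case, rad, growing anticlockwise from above. At 0, and equally at 6.283, the red pocket is centred in the window. Starts 0.7 to 5.58, stops at -1 and 7.3; either way round is fine. It resists with about 0.15 N m and stays where left. Six pockets 1.047 rad apart, 3 mm dividers; no divider shows within 0.10 rad of centred.
- window (a point): Centre of the brass-framed window in the cover, at the cover's top surface (z = 54 mm), 82 mm from the case's axis along the case's +x. The opening is 40 mm (radially, along the case's x) by 46 mm (along the case's y).
- red_pocket (a point): Centre of the floor of the red pocket, 82 mm from the carousel's axis, at z = 18 mm, 36 mm below the cover's top; it turns with the carousel. The red floor is 57 mm wide, the pocket open-topped.
- pockets: The carousel's six dividers and coloured pocket floors under the cover (red, grey, yellow, blue, white, green). Origin on the turning axis at the case's underside, +x to the red pocket. The dividers (28 mm high, tops 8 mm below the cover top) are not to be touched by the fingers.
- bottle_red: Red nail-polish bottle with a red cap, loose, upright, about 70 g, 78 mm tall. Round body of 30 mm diameter up to 36 mm, round cap of 16 mm diameter from 40 to 78 mm above the base. Origin: centre of its underside, z up. Grip it by the cap from above, fingertips about 44 mm above the base, so that they stay above the cover; close the fingers along the case's y so that they clear the dial.
- bottle_blue: Blue bottle with a black cap, same shape; leave alone. Origin: centre of its underside.
- bottle_amber: Amber bottle with a black cap, same shape; leave alone. Origin: centre of its underside.
- earbuds: White rounded earbud case, 55 x 46 x 22 mm, loose on the dresser; leave alone. Origin: centre of its underside.

How it is judged (in metres and radians):
On the way, in this order (a step that is already met when the one before it is completed fails the run):
1. the red pocket is turned into the window, no divider showing ((value of joint carousel between -0.1 and 0.1 rad or value of joint carousel between 6.183 and 6.383 rad)), for 0.3 s.
2. the red bottle stands in the red pocket while still held ((value of joint carousel between -0.1 and 0.1 rad or value of joint carousel between 6.183 and 6.383 rad) and horizontal distance between bottle_red and red_pocket below 0.026 m and height (world z) of bottle_red between 0.012 and 0.024 m and angle between bottle_red's own z axis and vertical below 0.12 rad and contact force between the fingers and bottle_red above 0.3 N), for 0.1 s.
At the end, for the whole second after the job is handed in: The carousel is within 0.10 rad of having the red pocket centred in the window (0 or 6.283), and the red bottle stands in the red pocket, released and at rest: base within 6 mm of the pocket's floor height, axis within 26 mm of the pocket's centre, tilt under 0.12 rad ((value of joint carousel between -0.1 and 0.1 rad or value of joint carousel between 6.183 and 6.383 rad) and horizontal distance between bottle_red and red_pocket below 0.026 m and height (world z) of bottle_red between 0.012 and 0.024 m and angle between bottle_red's own z axis and vertical below 0.12 rad and linear speed of bottle_red below 0.03 m/s and contact force between the fingers and bottle_red below 0.1 N); the robot touches nothing.
It fails at once if the fingers press on the dial or the case with more than 16 N (contact force between the fingers and case above 16 N).
It fails at once if another part of the arm presses on the case with more than 16 N (contact force between the arm and case above 16 N).
It fails at once if the fingers touch the pocket dividers (contact force between the fingers and pockets above 1 N).
It fails at once if another bottle or the earbud case is moved by more than 20 mm (distance of any of bottle_blue, bottle_amber, earbuds from where it was at the start of the episode above 0.02 m).
It also fails if it takes over 70 s, if anything falls off the work surface, if the arm or the gripper's body presses on something with over 40 N, if the wrist force passes 120 N, or if a joint passes its speed limit or range.

### The arm

A 7-joint arm with a two-finger parallel gripper is mounted at the origin on the work surface. World frame = base frame: x ahead of the robot, y to its left, z up, the work surface at z = 0. Lengths are in mm, angles in rad, forces in N, time in s.
With the tool pointing down it reaches from about 425 to 875 mm from the base axis. Payload 8.4 kg.
Tool frame: the origin (TCP) lies between the finger pads; the fingertips stand 17 mm ahead of it and the grasp point (between the pads) lies 2 mm behind it; z points along the fingers, y is the line along which they close (so a half turn about z gives the same grasp; the last joint's range is limited). The gripper opens to 85 mm and grips with 20 to 120 N. Pads are 22 mm wide; open, the fingers measure 114 mm over their backs; the gripper's body (76 mm by 85 mm) begins 54 mm behind the grasp point. The pads swing forward as they close: fully open they stand 13 mm farther back than shut.
Start: joints at [-1.249, 0.333, 0.04, 1.465, -0.013, 1.343, -0.059], TCP at [265.517, 593.267, 248.308] pointing down, gripper open.
Joint ranges: [-2.58, 2.58], [-0.38, 2.09], [-1.3, 1.39], [0.25, 2.4], [-1.5, 4.64], [0.08, 2.09], [-2.65, 2.65]. Speed limits (rad/s): [2.22, 2.22, 2.79, 2.79, 3.14, 3.14, 3.14].

### API

Orientations are given as a unit quaternion [x, y, z, w].
In Python, from cell import r gives the robot as it stands.
- The arm moves only by the shell command python3 -m pendant 'ROWS' [FORCE]. ROWS is JSON, a list of rows, each an object with "hand": the finger opening in mm, from 0 to 85.4; "translation": the shift along the tool's x, y, z each as a share of 150 mm, from -1 to 1, a list of three; "spin": the turn about the tool's z as a share of 90 degrees, from -1 to 1. In form: [{"hand": hand, "translation": [dx, dy, dz], "spin": spin}, ...]. A call has 1 to 5 rows; each row is the pose to reach, as a shift and turn from the pose commanded when the call began, along the tool's axes at that moment; what a row does not reach only later rows make up. A row lasts 1/12 s, in which the tool goes at most 41.7 mm and 7.16 degrees, less where a joint would pass 70% of its speed; a pose out of reach is approached as far as the arm can. A call with a number of a shift or a turn outside -1 to 1 is refused whole. A call with a gripper value outside its range is refused whole. The fingers move at their own pace and stop on an object; FORCE is the grip in N (left out, the last holds). Time passes only in rows, so rows that repeat a pose let the fingers close. It gives the time, the measured TCP pose, the force, the opening and the grip force at its end, in the units of the state.
- r.sense(): the state, without advancing time (a new reading comes with each control period).
- r.get_image(name): name is "side" or "top"; returns the picture (480x640x3 uint8, red, green, blue); there is no depth.
- r.calibration(name): a dict with "camera_matrix" (3x3 intrinsics, pixels), "k1" (the pictures are not rectified: a ray, as slopes to the right and down, at radius r is drawn at 1 + k1 r^2 times it, then the intrinsics apply), "eye" and "rotation" of the camera in the world. Camera axes: x right, y down, z forward; pixel columns grow to the right and rows downward; lengths in mm; the calibration is good to about 2 mm. A picture is of the moment at which its call begins. calibration takes no time and is no camera call.
- r.sign_off(): hands the job in; it is judged then, once.
Trained networks look in the newest picture that a camera, given by its name, has taken for a name from the list of things; names that differ only in an ending like _2 or _b are one class to them, and where a whole thing is asked for, a point or a joint stands for the part that bears it (a point fixed in the world has none). Each returns a list of dicts, best first, with "confidence" (0 to 1); they miss things now and then, are a little off and sometimes report something else, mostly with a low value. They report only what shows in the picture. A call takes as long as a camera call.
- r.find_in(camera, label): "at" ([column, row] in pixels, amid what is visible of it).
- r.trace(camera, label): "pixels" (480x640 bool, what is visible of it) and "at" ([column, row] in pixels, amid what is visible of it).
- r.pinpoint(camera, label): "at" ([column, row] in pixels: a listed point, or the origin of a listed thing).
The state is a dict: "time_s": time; "joints": joint angles; "joint_vel": joint speeds; "joint_torque": joint torques, N m; "eef_pos": TCP position; "ee_rot": TCP orientation; "force": force on the tool from outside, world axes, zero at the start; "ft_torque": the same for the moment, N m; "opening": finger opening in mm; "grasp_force": force on a finger pad.
Only numpy, scipy, OpenCV 4.12 (cv2) and the standard library are available. Lean on these libraries where they do the work, as an engineer would, in place of code of your own. Each camera call takes 0.05 s, during which the arm holds its last target. There are 200 camera calls.

## Working session

There is one attempt and no reset: what is moved stays moved. The work goes in short steps, Python scripts to look and compute and a shell command to move; the robot and the scene stay as the last step left them, time stands still between calls to the robot, and variables do not carry over. Pictures are saved under pics/ and viewed, at most 10 in all, crops included, and the job is handed in when it is done.

```bash
mkdir -p pics; ls; cat > h.py <<'E'
import numpy as np, cv2
from cell import r
from scipy.spatial.transform import Rotation as R
def ray(cam,px):
    c=r.calibration(cam);K=np.array(c["camera_matrix"]);k=c["k1"]
    p=np.linalg.solve(K,[px[0],px[1],1.])[:2];u=p.copy()
    for _ in range(30):u=p/(1+k*(u@u))
    Rm=np.array(c["rotation"]);
    if Rm.shape!=(3,3): Rm=R.from_quat(Rm).as_matrix()
    return np.array(c["eye"],float),Rm@np.array([u[0],u[1],1.])
def at(cam,px,z):
    e,d=ray(cam,px);return e+d*(z-e[2])/d[2]
def save(cam,n):
    cv2.imwrite(n,np.ascontiguousarray(r.get_image(cam)[...,::-1]))
E
python3 - <<'E'
from h import *
for c in("top","side"):
    save(c,f"pics/{c}0.png");print(c,r.calibration(c))
Z=dict(case=0,dial_axis=54,drag_point=54,window=54,red_pocket=18,pockets=0,bottle_red=0,bottle_blue=0,bottle_amber=0,earbuds=0)
for n,z in Z.items():
    for c in("top","side"):
        for q in r.pinpoint(c,n)[:2]: print(n,c,np.round(q["at"]),round(q["confidence"],2),at(c,q["at"],z).round(1))
print(r.sense())
E
```

```text
pics
top {'camera_matrix': array([[614.10712293,   0.        , 315.4529512 ],
       [  0.        , 614.10712293, 232.47091515],
       [  0.        ,   0.        ,   1.        ]]), 'k1': -0.07735956338687854, 'eye': array([ 566.73168843,  -62.78962995, 1047.2287623 ]), 'rotation': array([-0.70188775,  0.71159631, -0.02843184,  0.01326321])}
side {'camera_matrix': array([[608.06714751,   0.        , 323.05850779],
       [  0.        , 608.06714751, 250.22223216],
       [  0.        ,   0.        ,   1.        ]]), 'k1': 0.05670545938429551, 'eye': array([ 462.77225202, -712.65124769,  628.03982569]), 'rotation': array([ 0.90119241, -0.11702486,  0.04375391, -0.4150217 ])}
case top [210. 296.] 0.73 [523.4  94.2   0. ]
case top [394. 164.] 0.46 [ 745.5 -223.6    0. ]
case side [246. 227.] 0.96 [523.1  89.4   0. ]
dial_axis top [204. 296.] 0.8 [525.   96.1  54. ]
dial_axis top [444. 305.] 0.23 [ 504.1 -291.4   54. ]
dial_axis side [242. 195.] 0.77 [525.1 106.9  54. ]
dial_axis side [294. 196.] 0.18 [605.5  80.3  54. ]
drag_point top [202. 316.] 0.85 [493.6  99.2  54. ]
drag_point side
[... 744 characters left out ...]
, 'joints': array([-1.24918653,  0.33318698,  0.03991651,  1.46538379, -0.01339006,
        1.34332961, -0.05850878]), 'joint_vel': array([-0.00084905,  0.00076536,  0.000461  ,  0.00079869, -0.00167438,
       -0.00132397, -0.00091705]), 'joint_torque': array([ 8.23963619e-04, -6.58314657e+01,  1.36344451e+00, -4.05828702e+01,
        1.65661768e-02,  2.53171194e-03,  3.73651233e-06]), 'eef_pos': array([265.53666841, 593.25564761, 248.3244833 ]), 'ee_rot': array([ 2.08881573e-01,  9.77940943e-01, -2.11767729e-05,  2.26411255e-07]), 'force': array([0.81102871, 0.20918001, 0.52289097]), 'ft_torque': array([0.04638374, 0.01456918, 0.01044523]), 'grasp_force': 0.0, 'opening': 85.40106098362185}
```

View top.

View pics/top0.png

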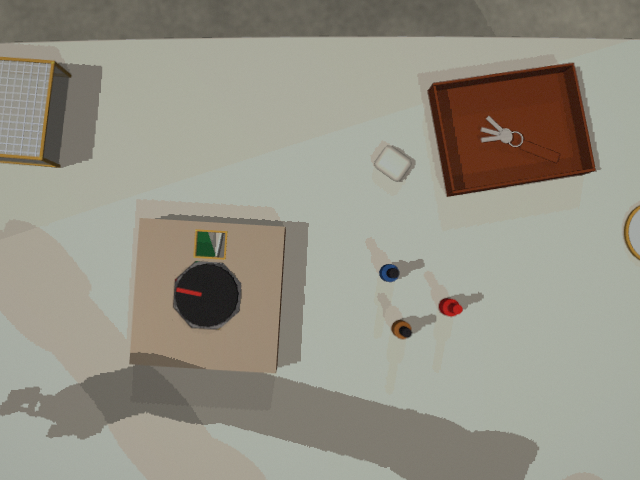

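View pics/side0.png

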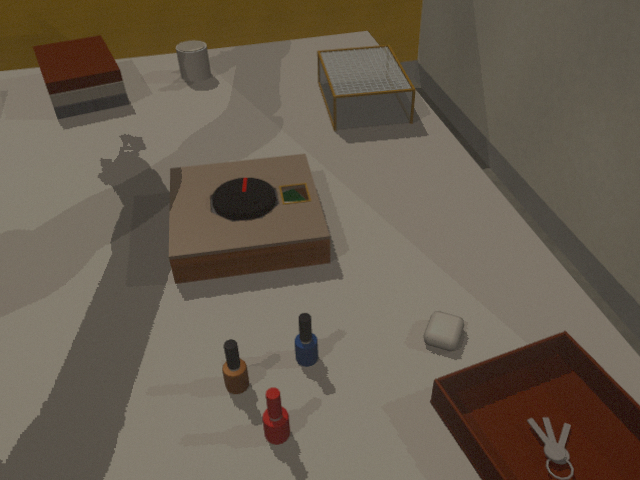

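Top view: the case cover has corners near (140,219), (285,226), (277,372) and (131,364). The window at (210,244) shows green with some white. The dial is at (207,295), with its stripe pointing left to (177,290). The red bottle is at (452,307). The side view shows red at (276,420), amber at (235,370), blue at (306,345), and the earbuds at (444,330).

```bash
cat >> h.py <<'E'
def stripe(ax,yaw,zd):
    im=r.get_image("top").astype(int)
    m=(im[...,0]>110)&(im[...,1]<60)&(im[...,2]<60)
    ys,xs=np.nonzero(m);P=np.array([at("top",(x,y),zd) for x,y in zip(xs,ys)])[:,:2]
    d=P-ax;k=np.hypot(*d.T)<52;d=d[k]
    a=np.arctan2(*d.mean(0)[::-1]);
    v=np.linalg.svd(d-d.mean(0))[2][0] if len(d)>5 else [0,0]
    return len(d),a-yaw,np.arctan2(v[1],v[0])-yaw
E
python3 - <<'E'
from h import *
m=[q for q in r.trace("top","case")][0]; M=m["pixels"].astype(np.uint8)
print(m["confidence"],M.sum())
im=r.get_image("top")
g=cv2.cvtColor(im,cv2.COLOR_RGB2GRAY)
C=np.array([(140,219),(285,226),(277,372),(131,364)],np.float32).reshape(-1,1,2)
cv2.cornerSubPix(g,C,(5,5),(-1,-1),(3,30,.01))
C=C.reshape(-1,2);W=np.array([at("top",c,54) for c in C]);print(C,W.round(1),W.mean(0))
e1=W[1]-W[0];e2=W[0]-W[3];e3=W[1]-W[2];e4=W[2]-W[3]
print([np.linalg.norm(e[:2]).round(1) for e in(e1,e2,e3,e4)])
print("yaws",[np.degrees(np.arctan2(e[1],e[0])).round(2) for e in (e2,e3)],[np.degrees(np.arctan2(e[1],e[0])).round(2)+90 for e in(e1,e4)])
yaw=np.arctan2(*(e2+e3)[:2][::-1]);ax=W.mean(0)[:2]
print("window",ax+82*np.array([np.cos(yaw),np.sin(yaw)]))
for z in(60,67,74):print(stripe(ax,yaw,z))
def tri(p,q):
    e,d=ray("top",p);f,g=ray("side",q);A=np.c_[d,-g];s=np.linalg.lstsq(A,f-e,rcond=None)[0]
    return (e+s[0]*d).round(1),(f+s[1]*g).round(1)
print("tri dial top", )
for n in("top","side"):
    t=r.trace(n,"bottle_red")[0];ys,xs=np.nonzero(t["pixels"]);print(n,t["confidence"],xs.min(),xs.max(),ys.min(),ys.max(),t["at"])
for n in ("bottle_red","window","dial_axis"):
    a=r.pinpoint("top",n);b=r.pinpoint("side",n)
    for p in a[:2]:print(n,tri(p["at"],b[0]["at"]))
cv2.imwrite("pics/crop.png",cv2.resize(cv2.cvtColor(im[200:380,120:480],cv2.COLOR_RGB2BGR),None,fx=2.2,fy=2.2,interpolation=2))
E
```

```text
0.59 21721
[[138.35265 217.75354]
 [284.49008 221.4513 ]
 [273.25668 374.94522]
 [130.67117 365.0684 ]] [[652.9 202.7  54. ]
 [643.8 -34.6  54. ]
 [397.3 -13.6  54. ]
 [415.7 215.6  54. ]] [527.4203745   92.52802111  54.        ]
[np.float64(237.5), np.float64(237.6), np.float64(247.4), np.float64(229.9)]
yaws [np.float64(-3.1), np.float64(-4.87)] [np.float64(-2.2099999999999937), np.float64(-4.590000000000003)]
window [609.22011556  86.80068643]
(95, np.float64(1.4539798584503916), np.float64(1.429184825458979))
(94, np.float64(1.4376662100849087), np.float64(1.4306690333776908))
(95, np.float64(1.4173396674960543), np.float64(1.429184825458978))
tri dial top
top 0.55 439 461 298 316 [447.6, 304.9]
side 0.92 262 289 387 443 [274.1, 417.9]
bottle_red (array([ 496.8, -306.4,    2. ]), array([ 496.3, -306.3,    2.1]))
window (array([607.5,  90.6,  43.8]), array([609.1,  90.3,  43.8]))
window (array([524.5,  87.1,  66.7]), array([605. ,  67.7,  60.2]))
dial_axis (array([518.9,  87.5,  68.3]), array([523.6,  86.9,  68. ]))
```

View pics/crop.png

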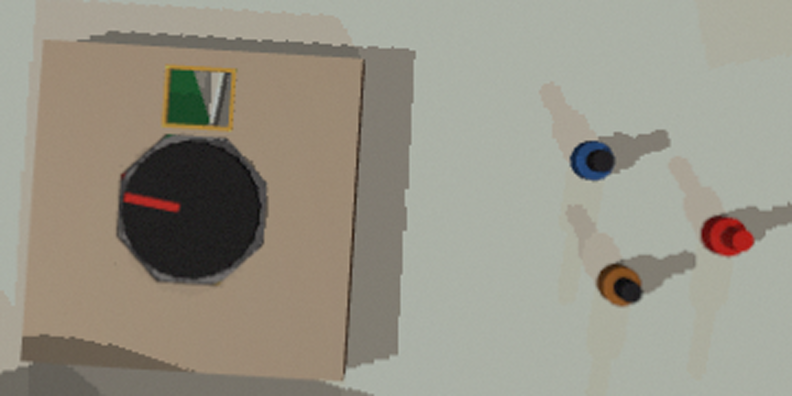

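The crop gives cover corners at (42,41), (363,58), (344,379) and (22,361) in crop pixels. The window is at (166–236, 67–129), and the stripe points left and slightly up, about 1.43 rad. I'll refine the case pose and plan the approach.

```bash
cat >> h.py <<'E'
def rel(p,yawdeg=None):
    "translation (share of 150mm, tool axes) and spin to reach world p with tool y at yawdeg"
    s=r.sense();Rm=R.from_quat(s["ee_rot"]).as_matrix()
    t=Rm.T@(np.array(p,float)-s["eef_pos"])/150
    y=np.degrees(np.arctan2(Rm[1,1],Rm[0,1]));sp=None
    if yawdeg is not None: sp=round(-((yawdeg-y+90)%180-90)/90,4)
    return t.round(4),sp
E
python3 - <<'E'
from h import *
f=lambda L:np.array([at("top",(x/2.2+120-.27,y/2.2+200-.27),54) for x,y in L])[:,:2]
W=f([(42,41),(363,58),(344,379),(22,361)]);w=f([(166,67),(236,70),(233,130),(165,126)])
c=W.mean(0);print(c,w.mean(0))
e=W[0]-W[3]+W[1]-W[2];y1=np.arctan2(e[1],e[0]);q=W[0]-W[1]+W[3]-W[2];y2=np.arctan2(q[1],q[0])-np.pi/2;d=w.mean(0)-c
print(np.degrees([y1,y2,np.arctan2(d[1],d[0])]),np.hypot(*d),np.hypot(*e)/2,np.hypot(*q)/2)
yaw=(y1+y2)/2
im=r.get_image("top");g=im.max(2);m=np.zeros_like(g);m[255:335,165:250]=1
b=((g<50)&(m>0)).astype(np.uint8)|((im[...,0]>110)&(im[...,1]<60)&(m>0)).astype(np.uint8)
cs=max(cv2.findContours(b,0,2)[0],key=cv2.contourArea);(cx,cy),rad=cv2.minEnclosingCircle(cs)
el=cv2.fitEllipse(cs);print(el,(cx,cy,rad),at("top",el[0],60),at("top",el[0],74))
a=yaw+np.pi+.75
print("start",c+34*np.array([np.cos(a),np.sin(a)]),rel([*(c+34*np.array([np.cos(a),np.sin(a)])),110],90+np.degrees(yaw)))
E
```

```text
[526.94144922  91.48588752] [608.18655055  85.22974342]
[-3.88846518 -3.81164959 -4.40327697] 81.48561731245836 234.83117781699636 236.56960535867412
((206.62722778320312, 294.93829345703125), (61.08856201171875, 62.4699821472168), 48.36526870727539) (206.5889892578125, 295.2160949707031, 32.083858489990234) [527.03375774  91.22152753  60.        ] [527.59671848  89.03747831  74.        ]
start [500.56402343  70.03288286] (array([-2.8554, -2.5438,  0.9221]), np.float64(-0.2251))
```

```bash
R='x'; python3 -m pendant '[{"hand":0,"translation":[-0.95,-0.85,0],"spin":-0.225},{"hand":0,"translation":[-0.95,-0.85,0],"spin":-0.225},{"hand":0,"translation":[-0.95,-0.85,0],"spin":-0.225},{"hand":0,"translation":[-0.95,-0.85,0],"spin":-0.225},{"hand":0,"translation":[-0.95,-0.85,0],"spin":-0.225}]' 40; python3 -c "
from h import *
print(rel([500.6,70,110],86.1))"
```

```text
time_s: 2.22
eef_pos: [345.9, 414.4, 248.6]
ee_rot: [0.035, 0.999, -0.0, 0.0]
force: [0.7, 1.0, 0.6]
opening: 25.7
grasp_force: 0.0
(array([-1.1899, -2.2167,  0.9263]), np.float64(-0.0017))
```

```bash
python3 -m pendant '[{"hand":0,"translation":[-0.6,-1,0],"spin":0},{"hand":0,"translation":[-0.6,-1,0],"spin":0},{"hand":0,"translation":[-0.6,-1,0],"spin":0},{"hand":0,"translation":[-0.6,-1,0],"spin":0},{"hand":0,"translation":[-0.6,-1,0],"spin":0}]'; python3 -c "
from h import *
print(rel([500.6,70,110],86.1))"
```

```text
time_s: 2.63
eef_pos: [426.6, 256.0, 248.9]
ee_rot: [0.038, 0.999, -0.0, 0.001]
force: [0.5, -0.9, 0.2]
opening: 0.2
grasp_force: 0.0
(array([-0.5843, -1.1984,  0.9279]), np.float64(-0.0049))
```

```bash
python3 -m pendant '[{"hand":0,"translation":[-0.59,-1,0],"spin":0},{"hand":0,"translation":[-0.59,-1,0],"spin":0},{"hand":0,"translation":[-0.59,-1,0],"spin":0},{"hand":0,"translation":[-0.59,-1,0],"spin":0},{"hand":0,"translation":[-0.59,-1,0],"spin":0}]'; python3 -c "
from h import *
print(rel([500.6,70,110],86.1))"
```

```text
time_s: 3.05
eef_pos: [503.9, 100.0, 248.9]
ee_rot: [0.038, 0.999, -0.001, 0.001]
force: [0.2, -0.5, 0.7]
opening: 0.1
grasp_force: 0.0
(array([ 0.0084, -0.1996,  0.9263]), np.float64(-0.005))
```

```bash
python3 -m pendant '[{"hand":0,"translation":[0.0,-0.2,0.4],"spin":-0.005},{"hand":0,"translation":[0.0,-0.2,0.75],"spin":-0.005},{"hand":0,"translation":[0.008,-0.2,0.98],"spin":-0.005},{"hand":0,"translation":[0.008,-0.2,0.98],"spin":-0.005},{"hand":0,"translation":[0.008,-0.2,0.98],"spin":-0.005}]'; python3 -c "
from h import *
print(rel([500.6,70,95],86.1), r.sense()['force'])"
```

```text
time_s: 3.47
eef_pos: [494.4, 76.4, 96.3]
ee_rot: [0.03, 1.0, -0.002, -0.004]
force: [-1.9, -1.0, -0.4]
opening: 0.1
grasp_force: 0.0
(array([-0.0437, -0.0398,  0.0083]), np.float64(0.005)) [-1.8707763  -1.00696393 -0.44333202]
```

```bash
python3 -m pendant '[{"hand":0,"translation":[0,0,0],"spin":0},{"hand":0,"translation":[0,0,0],"spin":0},{"hand":0,"translation":[0,0,0],"spin":0}]'; python3 -c "
from h import *
print(rel([500.6,70,95],86.1), r.sense()['force'])"
```

```text
time_s: 3.72
eef_pos: [499.8, 78.3, 103.7]
ee_rot: [0.03, 1.0, 0.001, 0.002]
force: [0.9, -0.3, 0.9]
opening: 0.0
grasp_force: 0.0
(array([-0.0083, -0.0548,  0.0577]), np.float64(0.0057)) [ 0.89554696 -0.25917539  0.85338221]
```

```bash
cat > chk.py <<'E'
from h import *
import sys
f=[r.sense()]
print(f[0]['eef_pos'].round(1),f[0]['force'].round(1));sys.exit(abs(f[0]['force'][2])>float(sys.argv[1]))
E
python3 -m pendant '[{"hand":0,"translation":[-0.004,-0.03,0.03],"spin":0},{"hand":0,"translation":[-0.008,-0.055,0.065],"spin":0.005},{"hand":0,"translation":[-0.008,-0.055,0.065],"spin":0.005},{"hand":0,"translation":[-0.008,-0.055,0.065],"spin":0.005},{"hand":0,"translation":[-0.008,-0.055,0.065],"spin":0.005}]' >/dev/null; python3 chk.py 3 &&
python3 -m pendant '[{"hand":0,"translation":[0,0,0.006],"spin":0},{"hand":0,"translation":[0,0,0.012],"spin":0},{"hand":0,"translation":[0,0,0.012],"spin":0},{"hand":0,"translation":[0,0,0.012],"spin":0}]' >/dev/null; python3 chk.py 3 &&
python3 -m pendant '[{"hand":0,"translation":[0,0,0.005],"spin":0},{"hand":0,"translation":[0,0,0.01],"spin":0},{"hand":0,"translation":[0,0,0.01],"spin":0},{"hand":0,"translation":[0,0,0.01],"spin":0}]' >/dev/null; python3 chk.py 3
```

```text
[498.9  69.1  91.7] [-0.6  0.4 -0.2]
[498.9  69.1  91.7] [-0.6  0.4 -0.2]
[498.9  69.1  91.7] [-0.6  0.4 -0.2]False
False
False
```

```bash
sed -i 's/sys.exit(\(.*\))$/sys.exit(int(\1))/' chk.py
python3 -m pendant '[{"hand":0,"translation":[0,0,0.0],"spin":0},{"hand":0,"translation":[0,0,0],"spin":0},{"hand":0,"translation":[0,0,0],"spin":0}]' >/dev/null; python3 chk.py 2.5 &&
python3 -m pendant '[{"hand":0,"translation":[0,0,0.006],"spin":0},{"hand":0,"translation":[0,0,0.01],"spin":0},{"hand":0,"translation":[0,0,0.01],"spin":0},{"hand":0,"translation":[0,0,0.01],"spin":0}]' >/dev/null; python3 chk.py 2.5 &&
python3 -m pendant '[{"hand":0,"translation":[0,0,0.005],"spin":0},{"hand":0,"translation":[0,0,0.01],"spin":0},{"hand":0,"translation":[0,0,0.01],"spin":0},{"hand":0,"translation":[0,0,0.01],"spin":0}]' >/dev/null; python3 chk.py 2.5 &&
python3 -m pendant '[{"hand":0,"translation":[0,0,0.005],"spin":0},{"hand":0,"translation":[0,0,0.01],"spin":0},{"hand":0,"translation":[0,0,0.01],"spin":0},{"hand":0,"translation":[0,0,0.01],"spin":0}]' >/dev/null; python3 chk.py 2.5
```

```text
[498.9  69.3  91.7] [ 0.7  0.4 -0.7]
[498.8  69.2  90. ] [-0.5  0.5 -0.5]
[498.8  69.2  88.5] [-0.1 -0.1  0.4]
[498.8  69.1  87. ] [-0.  -0.3 -0.2]
```

```bash

python3 -m pendant '[{"hand":0,"translation":[0,0,0.005],"spin":0},{"hand":0,"translation":[0,0,0.01],"spin":0},{"hand":0,"translation":[0,0,0.01],"spin":0},{"hand":0,"translation":[0,0,0.01],"spin":0}]' >/dev/null; python3 chk.py 2.5 &&
python3 -m pendant '[{"hand":0,"translation":[0,0,0.005],"spin":0},{"hand":0,"translation":[0,0,0.01],"spin":0},{"hand":0,"translation":[0,0,0.01],"spin":0},{"hand":0,"translation":[0,0,0.01],"spin":0}]' >/dev/null; python3 chk.py 2.5 &&
python3 -m pendant '[{"hand":0,"translation":[0,0,0.005],"spin":0},{"hand":0,"translation":[0,0,0.01],"spin":0},{"hand":0,"translation":[0,0,0.01],"spin":0},{"hand":0,"translation":[0,0,0.01],"spin":0}]' >/dev/null; python3 chk.py 2.5 &&
python3 -m pendant '[{"hand":0,"translation":[0,0,0.005],"spin":0},{"hand":0,"translation":[0,0,0.01],"spin":0},{"hand":0,"translation":[0,0,0.01],"spin":0},{"hand":0,"translation":[0,0,0.01],"spin":0}]' >/dev/null; python3 chk.py 2.5 &&
python3 -m pendant '[{"hand":0,"translation":[0,0,0.005],"spin":0},{"hand":0,"translation":[0,0,0.01],"spin":0},{"hand":0,"translation":[0,0,0.01],"spin":0},{"hand":0,"translation":[0,0,0.01],"spin":0}]' >/dev/null; python3 chk.py 2.5 &&
python3 -m pendant '[{"hand":0,"translation":[0,0,0.005],"spin":0},{"hand":0,"translation":[0,0,0.01],"spin":0},{"hand":0,"translation":[0,0,0.01],"spin":0},{"hand":0,"translation":[0,0,0.01],"spin":0}]' >/dev/null; python3 chk.py 2.5
```

```text
[498.8  69.2  85.5] [-0.2  0.7 -1.3]
[498.8  69.2  84. ] [0.4 0.1 0.2]
[498.8  69.2  82.5] [-0.4  0.2 -0.4]
[498.9  69.2  81.1] [ 0.5 -0.4  1.2]
[498.9  69.1  80. ] [-2.5 -1.4  7.9]
[498.9  69.1  80. ] [-2.5 -1.4  7.9]
```

```bash
cat > arc.py <<'E'
from h import *
import sys
ax=np.array([526.9,91.2]);step,n,rad=float(sys.argv[1]),int(sys.argv[2]),34
s=r.sense();p=s["eef_pos"][:2];Rm=R.from_quat(s["ee_rot"]).as_matrix();d=p-ax
a0=np.arctan2(d[1],d[0]);print(np.hypot(*d),np.degrees(a0)%360,s["force"].round(1))
for i in range(1,n+1):
    a=a0+np.radians(step)*i;q=ax+rad*np.array([np.cos(a),np.sin(a)])-p
    print((Rm[:2,:2].T@q/150).round(4))
print(stripe(ax,-.067,64))
E
python3 arc.py -4 10
```

```text
35.647470648068456 218.32309384211712 [-2.5 -1.4  7.9]
[0.0021 0.0195]
[0.0114 0.0322]
[0.0198 0.0456]
[0.0273 0.0596]
[0.0338 0.074 ]
[0.0393 0.0888]
[0.0437 0.104 ]
[0.047  0.1195]
[0.0493 0.1352]
[0.0504 0.1509]Traceback (most recent call last):
  File "arc.py", line 9, in <module>
    print(stripe(ax,-.067,64))
          ~~~~~~^^^^^^^^^^^^^
  File "h.py", line 18, in stripe
    ys,xs=np.nonzero(m);P=np.array([at("top",(x,y),zd) for x,y in zip(xs,ys)])[:,:2]
                                    ~~^^^^^^^^^^^^^^^^
  File "h.py", line 12, in at
    e,d=ray(cam,px);return e+d*(z-e[2])/d[2]
        ~~~^^^^^^^^
  File "h.py", line 5, in ray
    c=r.calibration(cam);K=np.array(c["camera_matrix"]);k=c["k1"]
ValueError: time passes only in moves, steps and waits
```

```bash
sed -i 's/^def ray/from functools import lru_cache\ncal=lru_cache(None)(lambda c:r.calibration(c))\ndef ray/; s/c=r.calibration(cam)/c=cal(cam)/' h.py
python3 -m pendant '[{"hand":0,"translation":[0,0,0.003],"spin":0},{"hand":0,"translation":[0,0,0.003],"spin":0},{"hand":0,"translation":[0,0,0.003],"spin":0}]' >/dev/null; python3 chk.py 11.5 &&
python3 -m pendant '[{"hand":0,"translation":[0.002,0.015,0],"spin":0},{"hand":0,"translation":[0.011,0.031,0],"spin":0},{"hand":0,"translation":[0.02,0.046,0],"spin":0},{"hand":0,"translation":[0.027,0.06,0],"spin":0},{"hand":0,"translation":[0.034,0.074,0],"spin":0}]'; python3 arc.py -4 10
```

```text
[499.   69.1  79.7] [-4.  -0.8 10.2]
time_s: 7.77
eef_pos: [495.7, 79.4, 80.0]
ee_rot: [0.034, 0.999, -0.0, 0.001]
force: [0.4, -5.3, 7.8]
opening: 0.0
grasp_force: 4.1
33.33693638305934 200.72040227950282 [ 0.4 -5.3  7.8]
[0.0101 0.0128]
[0.0152 0.0277]
[0.0192 0.0431]
[0.0221 0.0586]
[0.0239 0.0743]
[0.0247 0.0901]
[0.0243 0.1059]
[0.0228 0.1217]
[0.0202 0.1373]
[0.0166 0.1527]
(34, np.float64(1.2832817886541192), np.float64(-1.7028342636528022))
```

```bash

python3 -m pendant '[{"hand":0,"translation":[0.006,0.013,0.002],"spin":0},{"hand":0,"translation":[0.012,0.028,0.003],"spin":0},{"hand":0,"translation":[0.016,0.043,0.003],"spin":0},{"hand":0,"translation":[0.02,0.059,0.003],"spin":0},{"hand":0,"translation":[0.022,0.074,0.003],"spin":0}]'; python3 arc.py -4 10;python3 -c "
from h import *
im=r.get_image('top');cv2.imwrite('pics/c2.png',cv2.resize(np.ascontiguousarray(im[210:350,130:290,::-1]),None,fx=3,fy=3))"
```

```text
time_s: 8.23
eef_pos: [493.2, 90.7, 79.6]
ee_rot: [0.034, 0.999, -0.0, 0.001]
force: [0.0, -5.4, 9.5]
opening: 0.2
grasp_force: 4.8
33.735706922222796 180.76663246943681 [ 0.  -5.4  9.5]
[0.0025 0.0157]
[0.0021 0.0315]
[0.0007 0.0472]
[-0.0019  0.0628]
[-0.0055  0.0782]
[-0.0102  0.0933]
[-0.016   0.1081]
[-0.0227  0.1224]
[-0.0305  0.1362]
[-0.0392  0.1494]
(105, np.float64(1.076926829726147), np.float64(-2.0825447101177232))
```

View pics/c2.png

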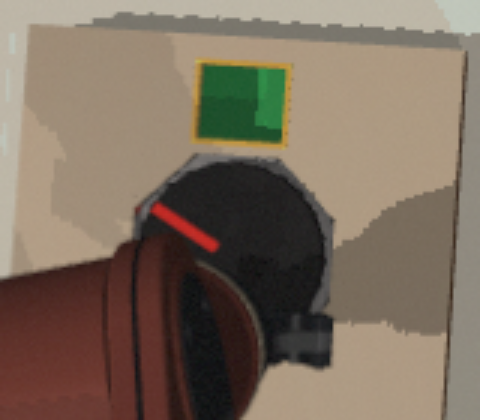

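The window now shows only green, and the stripe runs from (155,207) to (218,248) in the crop, about 1.06 rad. The dial is following the fingers.

```bash

python3 -m pendant '[{"hand":0,"translation":[0.002,0.015,0],"spin":0},{"hand":0,"translation":[0.002,0.031,0],"spin":0},{"hand":0,"translation":[0,0.047,0],"spin":0},{"hand":0,"translation":[-0.002,0.063,0],"spin":0},{"hand":0,"translation":[-0.005,0.078,0],"spin":0}]' >/dev/null; python3 arc.py -4 10
```

```text
34.45654990651835 161.1039824091318 [-1.2 -4.4  9.9]
[-0.0076  0.0143]
[-0.0132  0.0291]
[-0.0199  0.0435]
[-0.0276  0.0573]
[-0.0362  0.0706]
[-0.0457  0.0832]
[-0.056   0.0952]
[-0.0672  0.1064]
[-0.0792  0.1168]
[-0.0918  0.1263]
(102, np.float64(0.8478867416296885), np.float64(-2.3310162508666616))
```

```bash

python3 -m pendant '[{"hand":0,"translation":[-0.006,0.014,0],"spin":0},{"hand":0,"translation":[-0.012,0.029,0],"spin":0},{"hand":0,"translation":[-0.019,0.043,0],"spin":0},{"hand":0,"translation":[-0.027,0.057,0],"spin":0},{"hand":0,"translation":[-0.036,0.071,0],"spin":0}]' >/dev/null; python3 arc.py -4 10
```

```text
34.635281457579886 141.40652593525925 [-5.  -5.2 11.3]
[-0.0129  0.0103]
[-0.0232  0.0223]
[-0.0344  0.0335]
[-0.0462  0.044 ]
[-0.0588  0.0536]
[-0.072   0.0623]
[-0.0858  0.07  ]
[-0.1001  0.0768]
[-0.1149  0.0825]
[-0.13    0.0872]
(101, np.float64(0.6132830391592874), np.float64(-2.536954576466554))
```

```bash

python3 -m pendant '[{"hand":0,"translation":[-0.011,0.011,-0.001],"spin":0},{"hand":0,"translation":[-0.022,0.022,-0.001],"spin":0},{"hand":0,"translation":[-0.033,0.033,-0.001],"spin":0},{"hand":0,"translation":[-0.045,0.044,-0.001],"spin":0},{"hand":0,"translation":[-0.058,0.054,-0.001],"spin":0}]' >/dev/null; python3 arc.py -4 10
```

```text
34.56431657126718 121.71609030474754 [-4.8 -3.4 11.7]
[-0.0154  0.0057]
[-0.0291  0.0135]
[-0.0434  0.0204]
[-0.0581  0.0262]
[-0.0732  0.031 ]
[-0.0886  0.0347]
[-0.1042  0.0373]
[-0.1199  0.0389]
[-0.1357  0.0393]
[-0.1515  0.0387]
(102, np.float64(0.3896144209568468), np.float64(-2.776817504543454))
```

```bash

python3 -m pendant '[{"hand":0,"translation":[-0.014,0.007,-0.002],"spin":0},{"hand":0,"translation":[-0.028,0.014,-0.002],"spin":0},{"hand":0,"translation":[-0.043,0.021,-0.002],"spin":0},{"hand":0,"translation":[-0.058,0.027,-0.002],"spin":0},{"hand":0,"translation":[-0.073,0.032,-0.002],"spin":0}]' >/dev/null; python3 arc.py -4 10
```

```text
34.642152737467605 102.01564762826766 [-5.8 -1.9 11.3]
[-0.0165 -0.0003]
[-0.0321  0.0024]
[-0.0479  0.004 ]
[-0.0637  0.0045]
[-0.0795  0.004 ]
[-0.0952  0.0023]
[-0.1108 -0.0005]
[-0.1261 -0.0044]
[-0.1412 -0.0093]
[-0.1558 -0.0152]
(98, np.float64(0.17729760463234395), np.float64(-3.0076990965990595))
```

```bash

python3 -m pendant '[{"hand":0,"translation":[-0.016,0.001,-0.001],"spin":0},{"hand":0,"translation":[-0.032,0.003,-0.001],"spin":0},{"hand":0,"translation":[-0.047,0.004,-0.001],"spin":0},{"hand":0,"translation":[-0.047,0.004,-0.001],"spin":0},{"hand":0,"translation":[-0.047,0.004,-0.001],"spin":0}]' >/dev/null; python3 arc.py -4 4;python3 -c "
from h import *
im=r.get_image('top');cv2.imwrite('pics/c3.png',cv2.resize(np.ascontiguousarray(im[210:350,130:290,::-1]),None,fx=4,fy=4))"
```

```text
34.46745361215494 89.58398224010367 [-3.7 -0.8  9.2]
[-0.016  -0.0027]
[-0.0318 -0.0034]
[-0.0475 -0.0052]
[-0.0631 -0.0081]
(89, np.float64(0.050177931403902754), np.float64(3.1499427134706393))
```

View pics/c3.png

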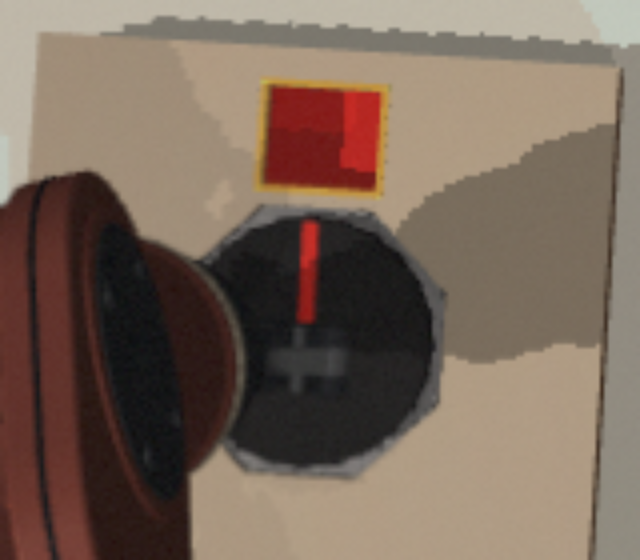

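The window is entirely red with no divider showing, and the stripe from (307,322) to (311,220) points at it. I'll lift off.

```bash

python3 -m pendant '[{"hand":0,"translation":[0,0,-0.03],"spin":0},{"hand":0,"translation":[0,0,-0.2],"spin":0},{"hand":0,"translation":[0,0,-0.45],"spin":0},{"hand":0,"translation":[0,0,-0.7],"spin":0},{"hand":0,"translation":[0,0,-0.95],"spin":0}]'
python3 -m pendant '[{"hand":40,"translation":[0,-0.2,-0.1],"spin":0},{"hand":40,"translation":[0,-0.45,-0.2],"spin":0},{"hand":40,"translation":[0,-0.7,-0.2],"spin":0},{"hand":40,"translation":[0,-0.95,-0.2],"spin":0},{"hand":40,"translation":[0,-1,-0.2],"spin":0}]'
python3 - <<'E'
from h import *
for z in (60,64):print(stripe(np.array([526.9,91.2]),-.067,z))
im=r.get_image("top");im2=r.get_image("side")
def lm(im,box):
    x0,x1,y0,y1=box;s=im[y0:y1,x0:x1].astype(int);m=(s[...,0]>90)&(s[...,1]<60)&(s[...,2]<60);ys,xs=np.nonzero(m);return xs+x0,ys+y0
xs,ys=lm(im,(425,480,285,330));print("top red",len(xs),xs.min(),xs.max(),ys.min(),ys.max())
# fit: body & cap silhouettes by projecting model
from scipy.optimize import minimize
c=cal("top");Rm=np.array(c["rotation"]);Rm=R.from_quat(Rm).as_matrix();K=np.array(c["camera_matrix"])
def proj(P,c):
    Rm=R.from_quat(c["rotation"]).as_matrix();q=(P-c["eye"])@Rm;u=q[:,:2]/q[:,2:];u*=1+c["k1"]*(u**2).sum(1,keepdims=True)
    K=c["camera_matrix"];return u*K[0,0]+[K[0,2],K[1,2]]
th=np.linspace(0,2*np.pi,40)
def sil(x,y,c,sh):
    m=np.zeros((sh[0]*4,sh[1]*4),np.uint8)
    for rr,a,b in((15,0,36),(8,36,78)):
        P=np.array([[x+rr*np.cos(t),y+rr*np.sin(t),z] for t in th for z in(a,b)])
        h=cv2.convexHull(((proj(P,c)+.5)*4).astype(np.float32).round().astype(np.int32));cv2.fillPoly(m,[h],255)
    return cv2.resize(m,(sh[1],sh[0]),interpolation=cv2.INTER_AREA)/255.
def fit(im,box,c,x0):
    M=np.zeros(im.shape[:2]);a,b=lm(im,box);M[b,a]=1
    return minimize(lambda v:np.abs(sil(*v,c,M.shape)-M).sum(),x0,method="Nelder-Mead",options=dict(initial_simplex=[x0,[x0[0]+6,x0[1]],[x0[0],x0[1]+6]],maxfev=60))
for n,I,b in(("top",im,(425,480,285,330)),("side",im2,(250,305,375,455))):
    o=fit(I,b,cal(n),[500,-306]);print(n,o.x.round(1),o.fun)
E
```

```text
time_s: 11.13
eef_pos: [526.8, 125.1, 223.2]
ee_rot: [0.034, 0.999, -0.0, -0.0]
force: [0.2, 0.8, 0.2]
opening: -0.1
grasp_force: 0.0
time_s: 11.55
eef_pos: [516.4, -31.2, 252.5]
ee_rot: [0.037, 0.999, -0.001, 0.001]
force: [-0.3, 0.7, 0.5]
opening: 40.1
grasp_force: 0.0
(23, np.float64(0.062092301503850554), np.float64(3.0646684379321107))
(22, np.float64(0.04524092007884356), np.float64(3.20420089990644))
top red 288 439 461 298 315
top [ 499.6 -306.7] 78.56862745098039
side [ 500.7 -283.1] 877.1647058823529
```

```bash

python3 -m pendant '[{"hand":40,"translation":[0.0,-0.25,0],"spin":0},{"hand":40,"translation":[0,-0.5,0],"spin":0},{"hand":40,"translation":[0,-0.75,0],"spin":0},{"hand":40,"translation":[0,-1,0],"spin":0},{"hand":40,"translation":[0,-1,0],"spin":0}]' >/dev/null;python3 -c "
from h import *
print(rel([499.6,-306.8,130],86.1))"
```

```text
(array([-0.0202, -0.8433,  0.8158]), np.float64(-0.0035))
```

```bash

python3 -m pendant '[{"hand":40,"translation":[-0.01,-0.25,0],"spin":0},{"hand":40,"translation":[-0.02,-0.5,0],"spin":0},{"hand":40,"translation":[-0.02,-0.7,0.1],"spin":0},{"hand":40,"translation":[-0.02,-0.84,0.3],"spin":0},{"hand":40,"translation":[-0.02,-0.84,0.5],"spin":0}]' >/dev/null
python3 -m pendant '[{"hand":40,"translation":[0,0,0],"spin":0},{"hand":40,"translation":[0,0,0],"spin":0},{"hand":40,"translation":[0,0,0],"spin":0},{"hand":40,"translation":[0,0,0],"spin":0},{"hand":40,"translation":[0,0,0],"spin":0}]'
python3 - <<'E'
from h import *
print(rel([499.6,-306.8,100],86.1))
for z in (60,64):print(stripe(np.array([526.9,91.2]),-.067,z))
im=r.get_image("side");cv2.imwrite('pics/s1.png',np.ascontiguousarray(im[...,::-1]))
E
```

```text
time_s: 13.0
eef_pos: [502.8, -299.2, 178.6]
ee_rot: [0.033, 0.999, -0.0, 0.001]
force: [-0.3, -0.4, -0.3]
opening: 40.1
grasp_force: 0.0
(array([ 0.0196, -0.0522,  0.5237]), np.float64(0.0015))
(103, np.float64(0.07641735758931911), np.float64(3.16722705923607))
(103, np.float64(0.05448876847740504), np.float64(3.175458416370976))
```

View pics/s1.png

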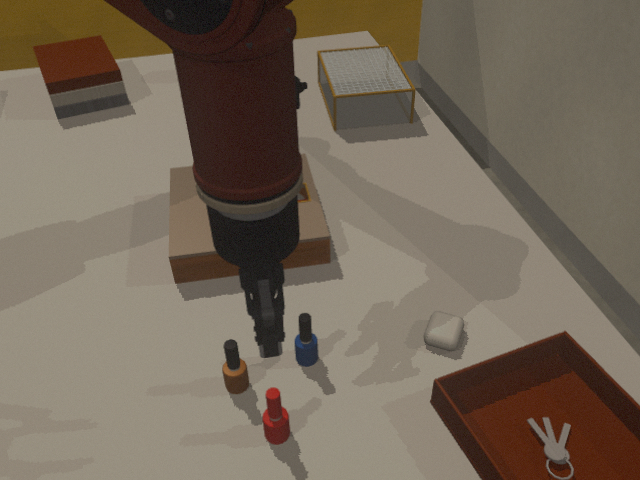

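The hand hangs over the bottles. The red cap is at (273,397), untouched, and the neighbours are clear of the approach. Now I'll descend.

```bash

python3 -m pendant '[{"hand":40,"translation":[0.02,-0.052,0.2],"spin":0},{"hand":40,"translation":[0.02,-0.052,0.42],"spin":0},{"hand":40,"translation":[0.02,-0.052,0.45],"spin":0},{"hand":40,"translation":[0.02,-0.052,0.45],"spin":0},{"hand":40,"translation":[0.02,-0.052,0.45],"spin":0}]' >/dev/null
python3 -c "
from h import *
print(rel([499.6,-306.8,62],86.1))"
```

```text
(array([-0.0075,  0.0059,  0.3231]), np.float64(0.0004))
```

```bash

python3 -m pendant '[{"hand":40,"translation":[-0.007,0.006,0.1],"spin":0},{"hand":40,"translation":[-0.007,0.006,0.2],"spin":0},{"hand":40,"translation":[-0.007,0.006,0.28],"spin":0},{"hand":40,"translation":[-0.007,0.006,0.323],"spin":0},{"hand":40,"translation":[-0.007,0.006,0.323],"spin":0}]' >/dev/null
python3 -m pendant '[{"hand":40,"translation":[0,0,0],"spin":0},{"hand":40,"translation":[0,0,0],"spin":0},{"hand":40,"translation":[0,0,0],"spin":0}]'
python3 -c "
from h import *
print(rel([499.6,-306.8,62],86.1))
save('side','pics/s2.png')
im=cv2.imread('pics/s2.png')[280:470,180:360];cv2.imwrite('pics/s2.png',cv2.resize(im,None,fx=3,fy=3))"
```

```text
time_s: 14.23
eef_pos: [499.6, -306.9, 61.7]
ee_rot: [0.034, 0.999, -0.0, 0.001]
force: [0.9, -1.0, 0.2]
opening: 40.1
grasp_force: 0.0
(array([-0.0002,  0.0005, -0.0018]), np.float64(0.0004))
```

View pics/s2.png

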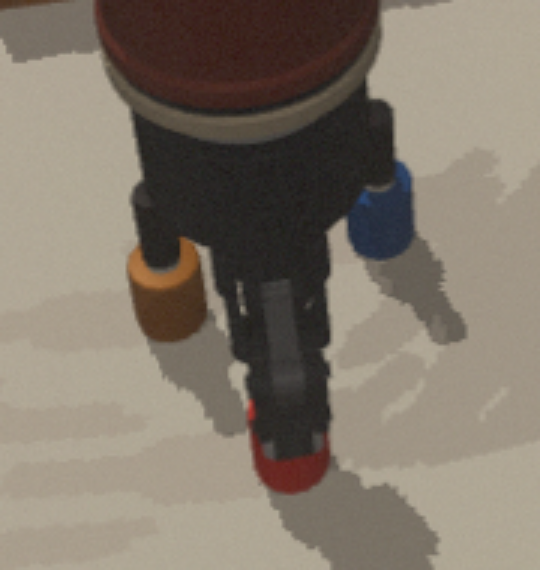

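The fingers straddle the red bottle, whose body is at (290,450) in the crop, centred left to right. I'll close.

```bash

python3 -m pendant '[{"hand":5,"translation":[0,0,0],"spin":0},{"hand":5,"translation":[0,0,0],"spin":0},{"hand":5,"translation":[0,0,0],"spin":0},{"hand":5,"translation":[0,0,0],"spin":0},{"hand":5,"translation":[0,0,0],"spin":0}]' 30
python3 -m pendant '[{"hand":5,"translation":[0,0,0],"spin":0},{"hand":5,"translation":[0,0,-0.05],"spin":0},{"hand":5,"translation":[0,0,-0.2],"spin":0},{"hand":5,"translation":[0,0,-0.4],"spin":0},{"hand":5,"translation":[0,0,-0.6],"spin":0}]'
python3 -m pendant '[{"hand":5,"translation":[0,0,-0.1],"spin":0},{"hand":5,"translation":[0,0,-0.3],"spin":0},{"hand":5,"translation":[0,0,-0.4],"spin":0},{"hand":5,"translation":[0,0,-0.4],"spin":0}]'
python3 -c "
from h import *
save('side','pics/s3.png')
im=cv2.imread('pics/s3.png')[180:460,140:400];cv2.imwrite('pics/s3.png',cv2.resize(im,None,fx=2,fy=2))
print(rel([608.4,85.6,215],86.1))"
```

```text
time_s: 14.7
eef_pos: [499.3, -306.6, 61.1]
ee_rot: [0.034, 0.999, -0.0, 0.0]
force: [1.2, -0.0, 2.9]
opening: 15.1
grasp_force: 30.9
time_s: 15.12
eef_pos: [498.2, -306.4, 151.6]
ee_rot: [0.034, 0.999, 0.0, -0.001]
force: [0.9, -0.3, -0.8]
opening: 14.9
grasp_force: 30.6
time_s: 15.45
eef_pos: [500.2, -307.7, 214.8]
ee_rot: [0.034, 0.999, -0.001, 0.003]
force: [0.3, -0.3, -1.1]
opening: 15.0
grasp_force: 30.6
(array([-0.5465,  2.6608, -0.0155]), np.float64(0.0003))
```

View pics/s3.png

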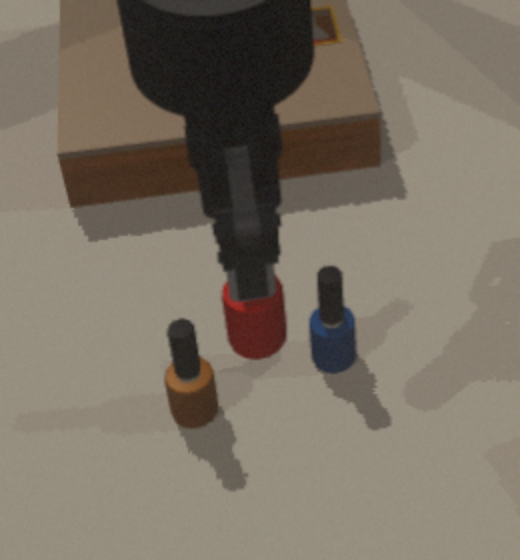

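The bottle is held upright, with its body at (255,315) in the crop; the amber and blue bottles are undisturbed. I'll move it over to the window.

```bash

python3 -m pendant '[{"hand":5,"translation":[-0.04,0.2,0],"spin":0},{"hand":5,"translation":[-0.09,0.44,0],"spin":0},{"hand":5,"translation":[-0.14,0.68,0],"spin":0},{"hand":5,"translation":[-0.19,0.92,0],"spin":0},{"hand":5,"translation":[-0.2,1,0],"spin":0}]' >/dev/null
python3 -m pendant '[{"hand":5,"translation":[-0.04,0.22,0],"spin":0},{"hand":5,"translation":[-0.09,0.44,0],"spin":0},{"hand":5,"translation":[-0.14,0.66,0],"spin":0},{"hand":5,"translation":[-0.18,0.85,0],"spin":0},{"hand":5,"translation":[-0.2,0.95,0],"spin":0}]' >/dev/null
python3 -c "
from h import *
print(rel([608.4,85.6,170],86.1))"
```

```text
(array([-0.1566,  0.6763,  0.263 ]), np.float64(0.0033))
```

```bash

python3 -m pendant '[{"hand":5,"translation":[-0.04,0.2,0.05],"spin":0},{"hand":5,"translation":[-0.09,0.4,0.1],"spin":0},{"hand":5,"translation":[-0.14,0.58,0.16],"spin":0},{"hand":5,"translation":[-0.156,0.675,0.22],"spin":0},{"hand":5,"translation":[-0.156,0.675,0.26],"spin":0}]' >/dev/null
python3 -m pendant '[{"hand":5,"translation":[0,0,0],"spin":0},{"hand":5,"translation":[0,0,0],"spin":0},{"hand":5,"translation":[0,0,0],"spin":0},{"hand":5,"translation":[0,0,0],"spin":0}]'
python3 - <<'E'
from h import *
s=r.sense();print(rel([608.4,85.6,130],86.1))
save('side','pics/s4.png');save('top','pics/t4.png')
a=cv2.imread('pics/s4.png')[60:280,160:380];b=cv2.imread('pics/t4.png')[190:410,110:330]
cv2.imwrite('pics/st4.png',np.hstack([cv2.resize(a,(399,399)),cv2.resize(b,(399,399))]))
# red body centre in side view -> line position
t=r.trace("side","bottle_red")
if t:
    ys,xs=np.nonzero(t[0]["pixels"]);print(t[0]["confidence"],xs.min(),xs.max(),ys.min(),ys.max())
    c=cal("side");Rm=R.from_quat(c["rotation"]).as_matrix()
    def pj(P):
        q=(np.array(P)-c["eye"])@Rm;u=q[:2]/q[2];u=u*(1+c["k1"]*(u@u));K=c["camera_matrix"];return (u*K[0,0]+[K[0,2],K[1,2]]).round(1)
    p=s["eef_pos"];print("expected bottle base/top-of-body px",pj(p-[0,0,61]),pj(p-[0,0,25]))
    row=lambda y:(xs[ys==y].min(),xs[ys==y].max())
    print([ (y,row(y)) for y in range(ys.min(),ys.max()+1,4)])
    print("window px",pj([608.4,85.6,54]))
E
```

```text
time_s: 17.08
eef_pos: [609.0, 78.9, 172.5]
ee_rot: [0.035, 0.999, -0.0, 0.0]
force: [-0.2, -0.8, -0.3]
opening: 15.0
grasp_force: 30.6
(array([0.0072, 0.0442, 0.2836]), np.float64(-0.0011))
0.69 283 302 145 170
expected bottle base/top-of-body px [294.3 165.9] [293.2 145.7]
[(145, (np.int64(285), np.int64(285))), (149, (np.int64(283), np.int64(302))), (153, (np.int64(283), np.int64(302))), (157, (np.int64(284), np.int64(302))), (161, (np.int64(285), np.int64(302))), (165, (np.int64(286), np.int64(302))), (169, (np.int64(289), np.int64(300)))]
window px [294.9 193.9]
```

View pics/st4.png

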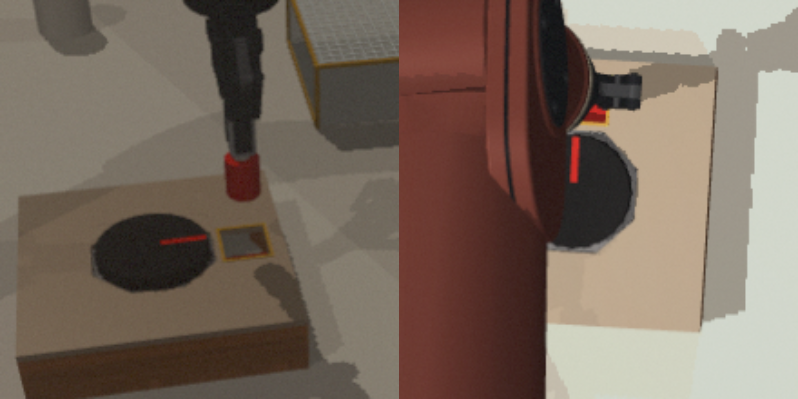

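Side view (left): the bottle is upright above the window, with its body at (242,178) and the window at (244,243) in the crop. Top view (right): the hand is over the red window. The alignment along x agrees to about 1 mm, so I'll go down.

```bash

python3 -m pendant '[{"hand":5,"translation":[0.003,0.044,0.05],"spin":0},{"hand":5,"translation":[0.003,0.044,0.15],"spin":0},{"hand":5,"translation":[0.003,0.044,0.25],"spin":0},{"hand":5,"translation":[0.003,0.044,0.26],"spin":0},{"hand":5,"translation":[0.003,0.044,0.26],"spin":0}]' >/dev/null
python3 -m pendant '[{"hand":5,"translation":[0,0,0],"spin":0},{"hand":5,"translation":[0,0,0],"spin":0}]'
python3 - <<'E'
from h import *
print(rel([609,85.6,84],86.1))
t=r.trace("side","bottle_red")
if t:
    ys,xs=np.nonzero(t[0]["pixels"]);print(t[0]["confidence"],xs.min(),xs.max(),ys.min(),ys.max())
E
```

```text
time_s: 17.82
eef_pos: [609.4, 87.4, 133.7]
ee_rot: [0.034, 0.999, 0.0, 0.001]
force: [-0.1, -0.5, -0.8]
opening: 15.0
grasp_force: 30.6
(array([ 0.002 , -0.0124,  0.3316]), np.float64(0.0004))
0.69 283 302 145 170
```

```bash

python3 -m pendant '[{"hand":5,"translation":[0.002,-0.011,0.03],"spin":0},{"hand":5,"translation":[0.002,-0.011,0.06],"spin":0},{"hand":5,"translation":[0.002,-0.011,0.08],"spin":0},{"hand":5,"translation":[0.002,-0.011,0.1],"spin":0},{"hand":5,"translation":[0.002,-0.011,0.12],"spin":0}]' >/dev/null; python3 chk.py 3 &&
python3 -m pendant '[{"hand":5,"translation":[0,0,0.02],"spin":0},{"hand":5,"translation":[0,0,0.04],"spin":0},{"hand":5,"translation":[0,0,0.06],"spin":0},{"hand":5,"translation":[0,0,0.06],"spin":0},{"hand":5,"translation":[0,0,0.06],"spin":0}]' >/dev/null; python3 chk.py 3 &&
python3 -m pendant '[{"hand":5,"translation":[0,0,0.02],"spin":0},{"hand":5,"translation":[0,0,0.04],"spin":0},{"hand":5,"translation":[0,0,0.06],"spin":0},{"hand":5,"translation":[0,0,0.06],"spin":0},{"hand":5,"translation":[0,0,0.06],"spin":0}]' >/dev/null; python3 chk.py 3;  python3 -c "
from h import *
print(rel([609,85.6,84],86.1))"
```

```text
[608.3  85.7 114.4] [-0.1  0.2 -1.1]
[608.3  85.7 105.6] [ 0.2  0.1 -0.4]
[608.2  85.7  96.5] [ 0.5  0.1 -1. ]
(array([-0.0052,  0.    ,  0.0836]), np.float64(0.0004))
```

```bash

python3 -m pendant '[{"hand":5,"translation":[0,0,0.02],"spin":0},{"hand":5,"translation":[0,0,0.04],"spin":0},{"hand":5,"translation":[0,0,0.06],"spin":0},{"hand":5,"translation":[0,0,0.08],"spin":0},{"hand":5,"translation":[0,0,0.08],"spin":0}]' >/dev/null; python3 chk.py 3 &&
python3 -m pendant '[{"hand":5,"translation":[0,0,0.01],"spin":0},{"hand":5,"translation":[0,0,0.018],"spin":0},{"hand":5,"translation":[0,0,0.018],"spin":0},{"hand":5,"translation":[0,0,0.018],"spin":0}]' >/dev/null; python3 chk.py 3 &&
python3 -m pendant '[{"hand":5,"translation":[0,0,0.005],"spin":0},{"hand":5,"translation":[0,0,0.007],"spin":0},{"hand":5,"translation":[0,0,0.007],"spin":0},{"hand":5,"translation":[0,0,0.007],"spin":0}]' >/dev/null; python3 chk.py 3 &&
python3 -m pendant '[{"hand":5,"translation":[0,0,0.004],"spin":0},{"hand":5,"translation":[0,0,0.007],"spin":0},{"hand":5,"translation":[0,0,0.007],"spin":0},{"hand":5,"translation":[0,0,0.007],"spin":0}]' >/dev/null; python3 chk.py 3;
```

```text
[608.   85.6  84. ] [-0.2 -0.4 -0.1]
[608.4  85.7  82.1] [ 0.3 -0.3 -0.6]
[608.4  85.7  81.1] [ 0.6 -0.1 -1.6]
[608.4  85.7  80. ] [ 1.  -0.1 -0.3]
```

```bash

python3 -m pendant '[{"hand":5,"translation":[0,0,0.004],"spin":0},{"hand":5,"translation":[0,0,0.006],"spin":0},{"hand":5,"translation":[0,0,0.006],"spin":0},{"hand":5,"translation":[0,0,0.006],"spin":0}]' >/dev/null; python3 chk.py 2.5 &&
python3 -m pendant '[{"hand":5,"translation":[0,0,0.003],"spin":0},{"hand":5,"translation":[0,0,0.005],"spin":0},{"hand":5,"translation":[0,0,0.005],"spin":0},{"hand":5,"translation":[0,0,0.005],"spin":0}]' >/dev/null; python3 chk.py 2.5
```

```text
[608.4  85.7  79.1] [-0.2  0.2  0. ]
[608.6  85.7  79. ] [-1.5 -0.1  6.4]
```

The floor is felt at 6.4 N and the bottle is still held. I'll release and rise.

```bash

python3 -m pendant '[{"hand":5,"translation":[0,0,-0.003],"spin":0},{"hand":5,"translation":[0,0,-0.003],"spin":0},{"hand":5,"translation":[0,0,-0.003],"spin":0}]'
python3 -m pendant '[{"hand":20,"translation":[0,0,0],"spin":0},{"hand":28,"translation":[0,0,0],"spin":0},{"hand":36,"translation":[0,0,0],"spin":0},{"hand":40,"translation":[0,0,0],"spin":0},{"hand":40,"translation":[0,0,0],"spin":0}]'
python3 -m pendant '[{"hand":40,"translation":[0,0,-0.05],"spin":0},{"hand":40,"translation":[0,0,-0.15],"spin":0},{"hand":40,"translation":[0,0,-0.35],"spin":0},{"hand":40,"translation":[0,0,-0.6],"spin":0},{"hand":40,"translation":[0,0,-0.85],"spin":0}]'
python3 -m pendant '[{"hand":40,"translation":[-0.1,-0.25,0],"spin":0},{"hand":40,"translation":[-0.1,-0.5,0],"spin":0},{"hand":40,"translation":[-0.1,-0.75,0],"spin":0},{"hand":40,"translation":[-0.1,-1,0],"spin":0},{"hand":40,"translation":[-0.1,-1,0],"spin":0}]'
python3 - <<'E'
from h import *
for z in (60,64):print(stripe(np.array([526.9,91.2]),-.067,z))
save('side','pics/s5.png');save('top','pics/t5.png')
a=cv2.imread('pics/s5.png')[120:280,160:340];b=cv2.imread('pics/t5.png')[190:350,120:300]
cv2.imwrite('pics/st5.png',np.hstack([cv2.resize(x,(400,356)) for x in(a,b)]))
E
```

```text
time_s: 21.45
eef_pos: [608.6, 85.7, 79.0]
ee_rot: [0.034, 0.999, 0.0, 0.0]
force: [-0.5, -0.3, 3.4]
opening: 15.2
grasp_force: 30.9
time_s: 21.87
eef_pos: [608.3, 85.7, 78.7]
ee_rot: [0.034, 0.999, -0.0, -0.0]
force: [-0.1, 0.5, -0.3]
opening: 39.7
grasp_force: 0.0
time_s: 22.28
eef_pos: [607.8, 85.4, 207.8]
ee_rot: [0.034, 0.999, -0.0, -0.001]
force: [1.3, 0.4, 0.1]
opening: 40.1
grasp_force: 0.0
time_s: 22.7
eef_pos: [611.8, -75.1, 207.7]
ee_rot: [0.039, 0.999, -0.002, 0.001]
force: [0.0, -1.9, -0.2]
opening: 39.9
grasp_force: 0.0
(125, np.float64(-0.04636929054983013), np.float64(-2.449343649840827))
(130, np.float64(-0.12368512854329247), np.float64(-2.3905881842061643))
```

View pics/st5.png

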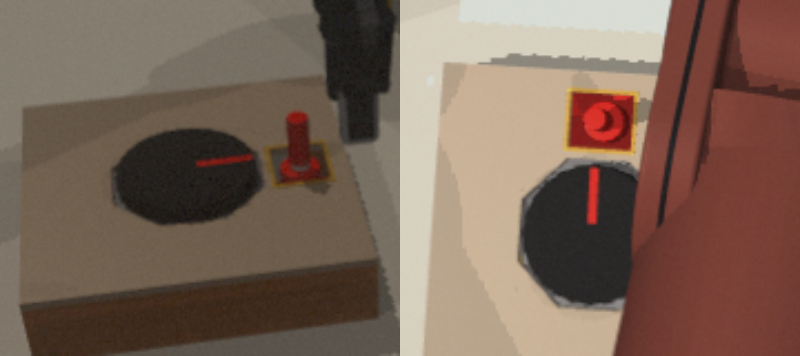

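The bottle stands upright in the red pocket (cap at (297,125) in the side view, centred in the window at (603,121) in the top view). The stripe from (593,223) to (595,168) still points at the window. I'll settle the arm and hand in.

```bash

python3 -m pendant '[{"hand":40,"translation":[0,0,0],"spin":0},{"hand":40,"translation":[0,0,0],"spin":0},{"hand":40,"translation":[0,0,0],"spin":0},{"hand":40,"translation":[0,0,0],"spin":0}]'
python3 -c "
from h import *
print(r.sign_off())"
```

```text
time_s: 23.23
eef_pos: [613.3, -64.2, 206.3]
ee_rot: [0.033, 0.999, 0.0, -0.0]
force: [-0.3, 0.1, -0.1]
opening: 40.2
grasp_force: 0.0
the job is handed in; nothing more can be done
None
```

I handed the job in at about 23 s: the carousel sits within about 0.05 rad of centred by my reading, and the red bottle stands upright and released in the red pocket. The highest finger force I read on the dial was 11.7 N; no verdict came back.

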